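Put the card decks in the lever press

ROBOT

A 6-joint arm with a two-finger parallel gripper is mounted at the origin on the work surface. World frame = base frame: x ahead of the robot, y to its left, z up, the work surface at z = 0. Lengths are in m, angles in rad, forces in N, time in s.
With the tool pointing down it reaches from about 0.3 to 0.875 m from the base axis. Payload 6.4 kg.
Tool frame: the origin (TCP) lies between the finger pads; the fingertips stand 19 mm ahead of it and the grasp point (between the pads) is the TCP; z points along the fingers, y is the line along which they close (so a half turn about z gives the same grasp; the last joint's range is limited). The gripper opens to 88 mm and grips with 3 to 60 N. Pads are 18 mm wide; open, the fingers measure 123 mm over their backs; the gripper's body (75 mm by 187 mm) begins 45 mm behind the grasp point.
Start: joints at [-0.206, 0.181, 1.607, -0, 1.354, -0.206], TCP at [0.575, 0, 0.258] pointing down, gripper open.
Joint ranges: [-2.99, 2.99], [-0.89, 2.07], [0.3, 2.58], [-1.14, 4.28], [0, 2.63], [-3.12, 3.12]. Speed limits (rad/s): [2.57, 2.57, 3.01, 3.14, 3.14, 3.14].

INTERFACE

Orientations are given as a unit quaternion [x, y, z, w].
In Python, from rig import manip, set_gripper, kin, optics, workorder, status gives the robot as it stands. The module is installed in compiled form; this text tells all that it offers. Calls block until the motion is done:
- manip.move_ptp(position, orientation): joint-space move of the TCP to a pose.
- manip.move_linear(position, attitude=None, rate=0.15, contact_N=None): straight line of the TCP; attitude=None keeps the orientation; rate is the mean speed in m/s. With contact_N (N) it stops when the force on the tool has changed by that much, and returns True; else False.
- manip.goto_joints(angles): joint-space move.
- set_gripper(opening): opening from 0.0 (shut) to 1.0 (fully open); the grip force is fixed at half the most; returns when the fingers have stopped.
- manip.pause(seconds).
- kin.solve_ik(position, orientation): joint angles nearest the present ones, or None.
- optics.capture(name): name is "scene" or "side" or "wrist"; returns a dict with "image" (400x640x3 uint8, blue, green, red), "range_z" (400x640 float32, m along the optical axis (not along the pixel's ray), 0 where there is no reading), "K" (3x3 intrinsics, pixels), "rvec" (rotation vector, rad) and "tvec" (3), from world to camera coordinates, as OpenCV has them. Camera axes: x right, y down, z forward; pixel columns grow to the right and rows downward; lengths in m; the calibration is good to about 2 mm. A picture is of the moment at which its call begins.
A pose or a line that the arm cannot do raises manip.MotionError and nothing moves.
- workorder.close_job(): hands the job in; it is judged then, once.
Readings, each from a call of its own:
- status.current_t(): time.
- status.current_q(): joint angles.
- status.current_joint_vel(): joint speeds.
- status.current_effort(): joint torques, N m.
- status.current_tcp_pos(): TCP position.
- status.current_ee_rot(): TCP orientation.
- status.current_force(): force on the tool from outside, world axes, zero at the start.
- status.current_ft_torque(): the same for the moment, N m.
- status.current_opening(): opening from 0.0 (shut) to 1.0 (fully open).
- status.current_gripper_force(): force on a finger pad.
Only numpy, scipy, OpenCV 4.12 (cv2) and the standard library are available. Lean on these libraries where they do the work, as an engineer would, in place of code of your own. Each camera call takes 0.05 s, during which the arm holds its last target. There are 200 camera calls.

TASK

Put all the boxed card decks away in the card press: swing its clamp lever fully back, lay the decks flat in the pocket one on another, squared up, with one divider board between each two decks and the pressure board, steel plate up, directly on the top deck (a divider that is not needed stays out, on the counter away from the press), then swing the lever down so that its rubber foot bears firmly on the pressure board. Leave the other things on the counter where they are.

Things in the scene. Friction and masses are not known exactly. Their poses are not given: they have to be found in the camera images.
- press: card press, fixed: oak base 225 x 120 x 25 mm (x -97 to +128); dark end boards 10 mm thick, 70 wide, 60 high above the base at x = -55 and +55; steel hinge cheeks 46 mm wide at x = +100, up to 160 mm above the counter. The pocket between the end boards is 100 mm long, its +y and -y sides and top open. Origin: underside, below the pocket's centre; x points to the hinge end, z up
- pocket (a point): centre of the pocket's flat floor, 25 mm above the counter; axes as the press. Goods lie with their length along x
- lever (a joint): clamp lever: steel arm 18 mm wide, 12 mm thick. 0 = level, pointing along the press's -x over the pocket; positive = handle swings up and back over the hinge (1.57 upright, 1.9 stop, leaning back); lower stop -0.15. Weighs 0.39 kg; stiff hinge (0.7 N m friction, 0.4 N m weight when level), so it stays where it is left; 5 to 8 N at the handle moves it
- hinge (a point): on the lever's hinge axis (parallel to the press's y), 145 mm above the counter, at press x = +100 mm
- handle (a point): centre of the lever's red round cross-bar handle, 18 mm in diameter, 120 mm long, parallel to the press's y, 190 mm from the hinge axis; the 18 mm wide arm meets it at its middle, so it can be gripped 20 to 60 mm either side of the middle, and it may turn between the fingers. Its axes turn with the lever
- foot: black rubber ball foot of the lever, radius 12 mm; origin at the ball's centre, which lies 100 mm along the arm from the hinge and 26 mm below the arm's centre line; sprung, it gives up to 6 mm towards the arm at 1 N per mm. With the lever down it rests on the goods: with three decks the lever first touches at about -0.02 rad, with four at about 0.22 rad; press it 0.04 to 0.06 rad farther
- deck_red: boxed deck of playing cards, red, 90 x 64 x 18 mm (x, y, z), about 95 g; origin at the centre of the box, x along its length, z across its thickness. A rigid closed box, either face may lie up; slides on the counter when pushed. May be absent in a run
- deck_blue: boxed deck of playing cards, blue, 90 x 64 x 18 mm (x, y, z), about 95 g; origin at the centre of the box, x along its length, z across its thickness. A rigid closed box, either face may lie up; slides on the counter when pushed. May be absent in a run
- deck_green: boxed deck of playing cards, green, 90 x 64 x 18 mm (x, y, z), about 95 g; origin at the centre of the box, x along its length, z across its thickness. A rigid closed box, either face may lie up; slides on the counter when pushed. May be absent in a run
- deck_yellow: boxed deck of playing cards, yellow, 90 x 64 x 18 mm (x, y, z), about 95 g; origin at the centre of the box, x along its length, z across its thickness. A rigid closed box, either face may lie up; slides on the counter when pushed. May be absent in a run
- divider_a: thin dark-brown wooden divider board, 94 x 68 x 6 mm (x, y, z), 30 g, either face up; slides when pushed; origin at its very centre (mid-thickness), x along its length
- divider_b: thin dark-brown wooden divider board, 94 x 68 x 6 mm (x, y, z), 30 g, either face up; slides when pushed; origin at its very centre (mid-thickness), x along its length
- divider_c: thin dark-brown wooden divider board, 94 x 68 x 6 mm (x, y, z), 30 g, either face up; slides when pushed; origin at its very centre (mid-thickness), x along its length
- board: pressure board: mid-brown oak, 94 x 68 x 14 mm (x, y, z), 70 g, with a round steel plate in the middle of its top; origin at its very centre (mid-thickness), x along its length, z out of the plate's side
- chalk: blue cue-chalk cube, 22 mm; a bystander, leave it alone; origin at the centre of its underside
- die_a: white die, 16 mm; a bystander, leave it alone; origin at the centre of its underside
- die_b: white die, 16 mm; a bystander, leave it alone; origin at the centre of its underside
- chips: stack of poker chips, 40 mm in diameter, 36 mm high; a bystander, leave it alone; origin at the centre of its underside
- tumbler: green glass tumbler, 72 mm in diameter, 90 mm high; a bystander, leave it alone; origin at the centre of its underside
- nut_bowl: blue bowl, 120 mm in diameter, 45 mm high; a bystander, leave it alone; origin at the centre of its underside

How it is judged:
On the way, in this order (a step that is already met when the one before it is completed fails the run):
1. the lever is swung back past upright (over 1.6 rad) (value of joint lever above 1.6 rad), for 0.2 s.
2. with the lever still up, all decks present lie in the pocket with a divider between each two and the pressure board on top (x of deck_red in the frame of pocket between -0.01 and 0.01 m and y of deck_red in the frame of pocket between -0.008 and 0.008 m and angle between the x axis of each of deck_red, deck_blue, deck_green, deck_yellow, board and the x axis of pocket, either way round below 0.15 rad and angle between the z axis of each of deck_red, deck_blue, deck_green, deck_yellow and the z axis of pocket, either way round below 0.1 rad and (z of deck_red in the frame of pocket between 0.006 and 0.012 m or z of deck_red in the frame of pocket between 0.03 and 0.036 m or z of deck_red in the frame of pocket between 0.054 and 0.06 m or z of deck_red in the frame of pocket between 0.078 and 0.084 m) and x of deck_blue in the frame of pocket between -0.01 and 0.01 m and y of deck_blue in the frame of pocket between -0.008 and 0.008 m and (z of deck_blue in the frame of pocket between 0.006 and 0.012 m or z of deck_blue in the frame of pocket between 0.03 and 0.036 m or z of deck_blue in the frame of pocket between 0.054 and 0.06 m or z of deck_blue in the frame of pocket between 0.078 and 0.084 m) and x of deck_green in the frame of pocket between -0.01 and 0.01 m and y of deck_green in the frame of pocket between -0.008 and 0.008 m and (z of deck_green in the frame of pocket between 0.006 and 0.012 m or z of deck_green in the frame of pocket between 0.03 and 0.036 m or z of deck_green in the frame of pocket between 0.054 and 0.06 m or z of deck_green in the frame of pocket between 0.078 and 0.084 m) and x of deck_yellow in the frame of pocket between -0.01 and 0.01 m and y of deck_yellow in the frame of pocket between -0.008 and 0.008 m and (z of deck_yellow in the frame of pocket between 0.006 and 0.012 m or z of deck_yellow in the frame of pocket between 0.03 and 0.036 m or z of deck_yellow in the frame of pocket between 0.054 and 0.06 m or z of deck_yellow in the frame of pocket between 0.078 and 0.084 m) and x of board in the frame of pocket between -0.01 and 0.01 m and y of board in the frame of pocket between -0.008 and 0.008 m and angle between board's own z axis and vertical below 0.1 rad and (z of board in the frame of pocket between 0.07 and 0.076 m or z of board in the frame of pocket between 0.094 and 0.1 m) and (horizontal distance between divider_a and pocket above 0.11 m or (x of divider_a in the frame of pocket between -0.01 and 0.01 m and y of divider_a in the frame of pocket between -0.008 and 0.008 m and angle between the x axis of divider_a and the x axis of pocket, either way round below 0.15 rad and angle between the z axis of divider_a and the z axis of pocket, either way round below 0.1 rad and (z of divider_a in the frame of pocket between 0.018 and 0.024 m or z of divider_a in the frame of pocket between 0.042 and 0.048 m or z of divider_a in the frame of pocket between 0.066 and 0.072 m))) and (horizontal distance between divider_b and pocket above 0.11 m or (x of divider_b in the frame of pocket between -0.01 and 0.01 m and y of divider_b in the frame of pocket between -0.008 and 0.008 m and angle between the x axis of divider_b and the x axis of pocket, either way round below 0.15 rad and angle between the z axis of divider_b and the z axis of pocket, either way round below 0.1 rad and (z of divider_b in the frame of pocket between 0.018 and 0.024 m or z of divider_b in the frame of pocket between 0.042 and 0.048 m or z of divider_b in the frame of pocket between 0.066 and 0.072 m))) and (horizontal distance between divider_c and pocket above 0.11 m or (x of divider_c in the frame of pocket between -0.01 and 0.01 m and y of divider_c in the frame of pocket between -0.008 and 0.008 m and angle between the x axis of divider_c and the x axis of pocket, either way round below 0.15 rad and angle between the z axis of divider_c and the z axis of pocket, either way round below 0.1 rad and (z of divider_c in the frame of pocket between 0.018 and 0.024 m or z of divider_c in the frame of pocket between 0.042 and 0.048 m or z of divider_c in the frame of pocket between 0.066 and 0.072 m))) and value of joint lever above 0.8 rad), for 0.2 s.
At the end, for the whole second after the job is handed in: All decks present lie squared in the pocket (10 mm, 8 mm crosswise, 0.15 rad), undersides 0, 24, 48, 72 mm above its floor (3 mm), so one divider between each two; spare divider over 110 mm from the pocket's centre; board directly on the top deck, foot pressing it with over 1 N; all at rest (x of deck_red in the frame of pocket between -0.01 and 0.01 m and y of deck_red in the frame of pocket between -0.008 and 0.008 m and angle between the x axis of each of deck_red, deck_blue, deck_green, deck_yellow, board and the x axis of pocket, either way round below 0.15 rad and angle between the z axis of each of deck_red, deck_blue, deck_green, deck_yellow and the z axis of pocket, either way round below 0.1 rad and (z of deck_red in the frame of pocket between 0.006 and 0.012 m or z of deck_red in the frame of pocket between 0.03 and 0.036 m or z of deck_red in the frame of pocket between 0.054 and 0.06 m or z of deck_red in the frame of pocket between 0.078 and 0.084 m) and x of deck_blue in the frame of pocket between -0.01 and 0.01 m and y of deck_blue in the frame of pocket between -0.008 and 0.008 m and (z of deck_blue in the frame of pocket between 0.006 and 0.012 m or z of deck_blue in the frame of pocket between 0.03 and 0.036 m or z of deck_blue in the frame of pocket between 0.054 and 0.06 m or z of deck_blue in the frame of pocket between 0.078 and 0.084 m) and x of deck_green in the frame of pocket between -0.01 and 0.01 m and y of deck_green in the frame of pocket between -0.008 and 0.008 m and (z of deck_green in the frame of pocket between 0.006 and 0.012 m or z of deck_green in the frame of pocket between 0.03 and 0.036 m or z of deck_green in the frame of pocket between 0.054 and 0.06 m or z of deck_green in the frame of pocket between 0.078 and 0.084 m) and x of deck_yellow in the frame of pocket between -0.01 and 0.01 m and y of deck_yellow in the frame of pocket between -0.008 and 0.008 m and (z of deck_yellow in the frame of pocket between 0.006 and 0.012 m or z of deck_yellow in the frame of pocket between 0.03 and 0.036 m or z of deck_yellow in the frame of pocket between 0.054 and 0.06 m or z of deck_yellow in the frame of pocket between 0.078 and 0.084 m) and x of board in the frame of pocket between -0.01 and 0.01 m and y of board in the frame of pocket between -0.008 and 0.008 m and angle between board's own z axis and vertical below 0.1 rad and (z of board in the frame of pocket between 0.07 and 0.076 m or z of board in the frame of pocket between 0.094 and 0.1 m) and (horizontal distance between divider_a and pocket above 0.11 m or (x of divider_a in the frame of pocket between -0.01 and 0.01 m and y of divider_a in the frame of pocket between -0.008 and 0.008 m and angle between the x axis of divider_a and the x axis of pocket, either way round below 0.15 rad and angle between the z axis of divider_a and the z axis of pocket, either way round below 0.1 rad and (z of divider_a in the frame of pocket between 0.018 and 0.024 m or z of divider_a in the frame of pocket between 0.042 and 0.048 m or z of divider_a in the frame of pocket between 0.066 and 0.072 m))) and (horizontal distance between divider_b and pocket above 0.11 m or (x of divider_b in the frame of pocket between -0.01 and 0.01 m and y of divider_b in the frame of pocket between -0.008 and 0.008 m and angle between the x axis of divider_b and the x axis of pocket, either way round below 0.15 rad and angle between the z axis of divider_b and the z axis of pocket, either way round below 0.1 rad and (z of divider_b in the frame of pocket between 0.018 and 0.024 m or z of divider_b in the frame of pocket between 0.042 and 0.048 m or z of divider_b in the frame of pocket between 0.066 and 0.072 m))) and (horizontal distance between divider_c and pocket above 0.11 m or (x of divider_c in the frame of pocket between -0.01 and 0.01 m and y of divider_c in the frame of pocket between -0.008 and 0.008 m and angle between the x axis of divider_c and the x axis of pocket, either way round below 0.15 rad and angle between the z axis of divider_c and the z axis of pocket, either way round below 0.1 rad and (z of divider_c in the frame of pocket between 0.018 and 0.024 m or z of divider_c in the frame of pocket between 0.042 and 0.048 m or z of divider_c in the frame of pocket between 0.066 and 0.072 m))) and linear speed of each of deck_red, deck_blue, deck_green, deck_yellow, divider_a, divider_b, divider_c, board below 0.02 m/s and contact force between foot and board above 1 N and value of joint lever below 0.4 rad); the robot touches nothing.
It fails at once if a bystander (chalk, die, chips, tumbler, bowl) is moved more than 50 mm or the tumbler is tipped over (distance of any of chalk, die_a, die_b, chips, tumbler, nut_bowl from where it was at the start of the episode above 0.05 m or angle between tumbler's own z axis and vertical above 0.6 rad).
Of deck_red, deck_blue, deck_green, deck_yellow only 3 to 4 are there at a start; the rules pass over those that are not, and their reading is None.
At some moment in a run one of deck_red, deck_blue, deck_green, deck_yellow, board, divider_a, divider_b, divider_c may be knocked a few centimetres aside while the robot is not near it.
Once in a run the grip may slacken for a moment while it holds something.
It also fails if it takes over 210 s, if anything falls off the work surface, if the arm or the gripper's body presses on something with over 40 N, if the wrist force passes 120 N, or if a joint passes its speed limit or range.

## Working session

There is one attempt and no reset: what is moved stays moved. The work goes in short steps, each a Python script; the robot and the scene stay as the last script left them, time stands still between calls to the robot, and variables do not carry over. Pictures are saved under pics/ and viewed, at most 14 in all, crops included, and the job is handed in when it is done.

```bash
mkdir -p pics; ls; python3 - <<'E'
from rig import optics,status
import cv2,numpy as np
for n in ("scene","side"):
    c=optics.capture(n); cv2.imwrite(f"pics/{n}0.png",c["image"]); np.savez(f"{n}0.npz",**c)
    R=cv2.Rodrigues(c["rvec"])[0]; print(n,c["K"].tolist(),(-R.T@c["tvec"].ravel()),R[2], (c["range_z"]>0).mean())
print(status.current_t())
E
```

```text
pics
scene [[499.1606531204356, 0.0, 316.2020281960436], [0.0, 499.1606531204356, 196.66323481233897], [0.0, 0.0, 1.0]] [1.06304832 0.48510996 1.21888288] [-0.37359462 -0.42767467 -0.82311691] 0.99603515625
side [[401.8960044116384, 0.0, 321.9328336515983], [0.0, 401.8960044116384, 198.80782914728013], [0.0, 0.0, 1.0]] [0.39276196 0.84008771 0.78162841] [ 0.1354565  -0.79851335 -0.58653898] 0.99596875
0.1
```

View pics/scene0.png

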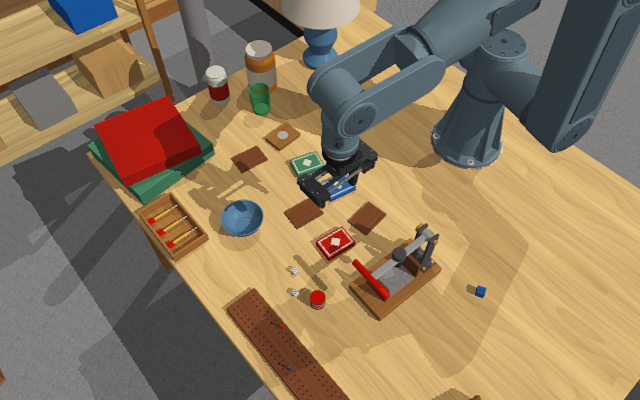

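View pics/side0.png

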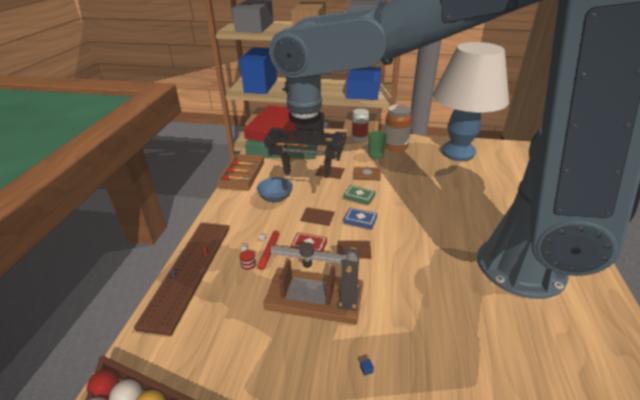

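The scene shows red (335,242), green (308,163) and blue (340,190, partly under the gripper) decks, dividers at (249,158), (304,212) and (367,218), the board plate-up at (281,135), and the press at (395,280) with its lever down. No yellow deck is visible so far. I'll move the arm aside and measure.

```bash
cat > h.py <<'E'
import cv2,numpy as np
from rig import manip,set_gripper,kin,optics,status,workorder
from scipy.spatial.transform import Rotation as Ro
def cloud(c):
    K=c["K"];R=cv2.Rodrigues(c["rvec"])[0];t=c["tvec"].ravel();Z=c["range_z"]
    v,u=np.mgrid[:Z.shape[0],:Z.shape[1]]
    P=np.dstack([(u-K[0,2])*Z/K[0,0],(v-K[1,2])*Z/K[1,1],Z])
    P=(P-t)@R; P[Z==0]=np.nan
    return P
def ray(c,uv,z):
    "pixels -> world points on plane z"
    K=c["K"];R=cv2.Rodrigues(c["rvec"])[0];o=-R.T@c["tvec"].ravel()
    uv=np.asarray(uv,float).reshape(-1,2)
    d=np.c_[(uv-K[:2,2])/K[0,0],np.ones(len(uv))]@R
    return o+d*((z-o[2])/d[:,2])[:,None]
def down(yaw):  # tool pointing down, finger line y at yaw+90deg
    return (Ro.from_euler('z',yaw)*Ro.from_euler('x',np.pi)).as_quat()
def comps(c,mask,z,amin=60,tol=.005):
    "components of mask at top height z: centre, size, yaw of long side"
    P=cloud(c); h=P[...,2]
    m=(mask&(abs(h-z)<tol)).astype(np.uint8)
    m=cv2.morphologyEx(m,cv2.MORPH_CLOSE,np.ones((3,3)))
    out=[]
    for k in cv2.findContours(m,cv2.RETR_EXTERNAL,cv2.CHAIN_APPROX_NONE)[0]:
        if cv2.contourArea(k)<amin: continue
        W=ray(c,k,z)[:,:2]
        (x,y),(w,l),a=cv2.minAreaRect((W*1000).astype(np.float32))
        a=np.radians(a)
        if l>w: w,l,a=l,w,a+np.pi/2
        a=(a+np.pi/2)%np.pi-np.pi/2
        (uc,vc),_=cv2.minEnclosingCircle(k)
        out.append((round(x/1e3,4),round(y/1e3,4),round(w),round(l),round(a,3),int(uc),int(vc)))
    return out
def masks(img):
    H,S,V=[x.astype(int) for x in cv2.split(cv2.cvtColor(img,cv2.COLOR_BGR2HSV))]
    sat=S>110
    return dict(red=sat&((H<6)|(H>174))&(V>90),blue=sat&(H>95)&(H<130)&(V>60),green=(S>80)&(H>50)&(H<90),
      yellow=sat&(H>22)&(H<35)&(V>120),div=(H<14)&(V<130)&(S>70)&(V>25),board=(H<25)&(S>60)&(V>80),dark=(V<95))
Z=dict(red=.018,blue=.018,green=.018,yellow=.018,div=.006,board=.014)
E
python3 - <<'E'
from h import *
q=np.array(status.current_q()); q[0]-=1.0; manip.goto_joints(q)
print(status.current_tcp_pos(),status.current_t())
for n in ("scene","side"):
    c=optics.capture(n); cv2.imwrite(f"pics/{n}1.png",c["image"]); np.savez(f"{n}1.npz",**c)
    P=cloud(c);M=masks(c["image"])
    g=P[(abs(P[...,2])<.03)&(abs(P[...,0]-.5)<.2)&(abs(P[...,1])<.3)]; print(n,'z med',np.nanmedian(g[:,2]))
    for k,z in Z.items():
        print(k,[o for o in comps(c,M[k],z,40,.003 if k=='div' else .005) if .2<o[0]<.95 and abs(o[1])<.7 and o[2]<140][:8])
E
```

```text
[ 0.31133984 -0.48282662  0.2569624 ] 2.0833
scene z med 0.001993512301945346
red [(0.5777, 0.0079, 88, 62, np.float64(-0.096), 334, 241)]
blue [(0.3882, 0.3615, 22, 21, np.float64(0.458), 480, 290), (0.7282, -0.2131, 93, 89, np.float64(-1.518), 242, 220), (0.4468, -0.1284, 86, 67, np.float64(-0.198), 337, 185)]
green [(0.4593, -0.2518, 87, 67, np.float64(-0.311), 306, 164)]
yellow []
div [(0.4502, 0.0043, 94, 67, np.float64(0.115), 366, 217), (0.5768, -0.1276, 93, 69, np.float64(-0.11), 303, 212), (0.5774, -0.3902, 93, 68, np.float64(-0.109), 248, 158)]
board [(0.8862, -0.2347, 110, 10, np.float64(-0.018), 190, 247), (0.575, 0.0061, 92, 68, np.float64(-0.15), 335, 242), (0.445, 0.0093, 77, 70, np.float64(-0.03), 367, 215), (0.5776, -0.1232, 89, 66, np.float64(-0.101), 302, 212), (0.577, -0.3856, 91, 67, np.float64(-0.123), 249, 158), (0.4414, -0.3918, 96, 71, np.float64(0.084), 282, 135)]
side z med 0.0023228557849947606
red [(0.5716, 0.0107, 86, 56, np.float64(-0.095), 308, 242)]
blue [(0.3846, 0.3648, 25, 18, np.float64(-1.187), 366, 366)]
green []
yellow []
div [(0.4468, 0.0067, 91, 66, np.float64(0.131), 354, 249), (0.572, -0.1248, 91, 70, np.float64(-0.105), 317, 216), (0.5715, -0.3865, 91, 68, np.float64(-0.095), 329, 171)]
board [(0.5425, 0.0077, 60, 30, np.float64(1.504), 320, 243), (0.6025, -0.0008, 81, 44, np.float64(1.038), 302, 241), (0.5687, -0.1122, 64, 58, np.float64(-1.421), 317, 219), (0.4389, -0.3889, 91, 78, np.float64(0.062), 366, 172)]
```

View pics/scene1.png

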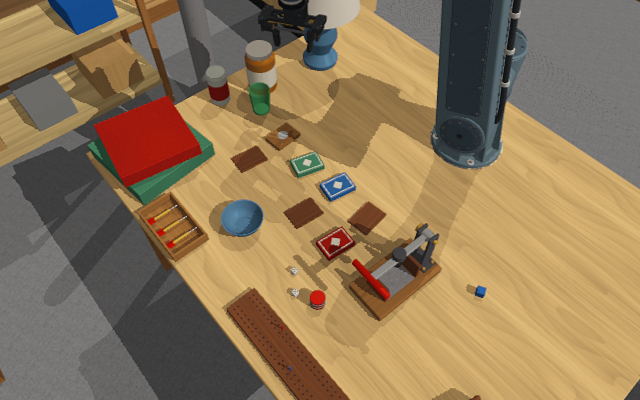

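The arm is clear: three decks only (red 335,242; blue 338,186; green 307,164), with dividers at (248,158), (303,212) and (367,217), the board at (282,135) and the press at (395,278). Next I'll measure the press and lever, plus a wrist view of the press.

```bash
python3 - <<'E'
from h import *
for n in ("scene","side"):
    c=dict(np.load(f"{n}1.npz")); P=cloud(c); M=masks(c["image"])
    reg=(P[...,0]>.33)&(P[...,0]<.72)&(P[...,1]>.06)&(P[...,1]<.36)
    for z in (.025,.085):
        print(n,z,comps(c,reg,z,25,.006))
    # base hull
    m=reg&(abs(P[...,2]-.027)<.006); v,u=np.nonzero(m); W=ray(c,np.c_[u,v],.025)[:,:2]
    W=W[(abs(W-np.median(W,0))<.16).all(1)]; (ctr,wh,a)=cv2.minAreaRect((W*1000).astype(np.float32)); print('base rect',ctr,wh,a)
    h=P[M["red"]&reg&(P[...,2]>.04)&(P[...,2]<.3)]
    if len(h): print('handle',len(h),h.mean(0),h.min(0),h.max(0)); d=np.linalg.svd(h-h.mean(0))[2][0] if len(h)<4000 else 0; print(d)
    t=P[reg&(P[...,2]>.13)]; print('high',len(t),np.round(np.median(t,0),3),t.min(0),t.max(0))
c=dict(np.load("scene1.npz"));i=c["image"][210:330,330:460];cv2.imwrite("pics/crop_s.png",cv2.resize(i,None,fx=5,fy=5,interpolation=cv2.INTER_CUBIC))
E
```

```text
scene 0.025 [(0.5288, 0.1927, 228, 121, np.float64(-0.042), 395, 276), (0.5268, 0.1378, 89, 12, np.float64(-0.034), 380, 260), (0.4334, 0.19, 36, 26, np.float64(0.015), 418, 254), (0.4351, 0.1413, 43, 12, np.float64(-0.026), 406, 243)]
scene 0.085 [(0.4895, 0.2074, 44, 12, np.float64(1.528), 414, 261)]
base rect (544.9481201171875, 229.14398193359375) (219.1421661376953, 346.7712707519531) 82.39334106445312
handle 350 [0.63511036 0.19120405 0.15189133] [0.6244843  0.09591655 0.04024165] [0.71684786 0.24805832 0.15937331]
[ 0.0053437  -0.99913467 -0.04124759]
high 1293 [0.553 0.192 0.153] [0.42436631 0.12850201 0.13091347] [0.64304384 0.24805832 0.17426092]
side 0.025 [(0.5256, 0.1944, 225, 125, np.float64(-0.039), 312, 292)]
side 0.085 [(0.441, 0.2176, 33, 11, np.float64(-0.012), 348, 286), (0.4855, 0.1957, 74, 11, np.float64(1.528), 330, 277), (0.5949, 0.1919, 73, 12, np.float64(1.543), 284, 271)]
base rect (505.8605651855469, 244.58181762695312) (223.7811737060547, 268.2005920410156) 87.77692413330078
handle 226 [0.6280264  0.19718409 0.15158083] [0.52580551 0.10811985 0.04048375] [0.71355356 0.24853161 0.16860573]
[-0.02706652  0.99544781  0.09138409]
high 1447 [0.533 0.197 0.153] [0.42363314 0.12938994 0.13001439] [0.64025679 0.24853161 0.1731194 ]
```

View pics/crop_s.png

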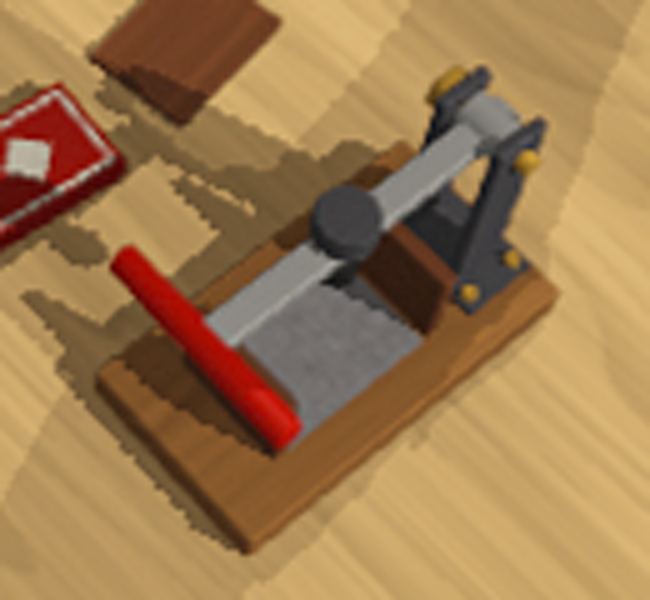

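The crop shows the lever level: red handle from (120,260) to (290,435), hinge cheeks at the upper right (robot side). So the press x axis points toward the robot, with yaw about π−0.041 and the pocket at about (0.5427, 0.1929). I'll swing the lever back now.

```bash
cat >> h.py <<'E'
PK=np.array([.5427,.1929]); YW=-.041     # pocket centre, press axis yaw (mod pi)
f=np.array([np.cos(YW),np.sin(YW),0]); s=np.array([-np.sin(YW),np.cos(YW),0])
HG=np.r_[PK,.145]-.1*f
def hpos(th,off): return HG+.19*(np.cos(th)*f+np.sin(th)*np.array([0,0,1]))+off*s
def best(p,yaw):
    "pick the half-turn with the smaller last-joint angle"
    r=[]
    for y in (yaw,yaw+np.pi):
        q=kin.solve_ik(list(p),down(y).tolist())
        if q is not None: r.append((abs(q[5]),y))
    return down(min(r)[1]).tolist()
E
python3 - <<'E'
from h import *
off=-.04
o=best(hpos(0,off),YW+np.pi/2); o2=best(hpos(1.85,off),YW+np.pi/2); print(o,o2)
for th in (0,.6,1.2,1.85): print(th,np.round(kin.solve_ik(hpos(th,off).tolist(),o),2))
set_gripper(.5)
manip.move_ptp((hpos(0,off)+[0,0,.12]).tolist(),o)
manip.move_linear(hpos(0,off).tolist(),rate=.2)
c=optics.capture("wrist");cv2.imwrite("pics/w1.png",c["image"])
set_gripper(0); print('open',status.current_opening()*88,status.current_gripper_force(),status.current_t())
for th in np.linspace(0,1.86,13)[1:]:
    manip.move_linear(hpos(th,off).tolist(),rate=.15)
    print(round(th,2),np.round(status.current_force(),1))
manip.pause(.3);print(status.current_opening()*88)
E
```

```text
[0.7214528793109417, 0.6924635318440617, 4.240116238995508e-17, 4.417624796918932e-17] [0.7214528793109417, 0.6924635318440617, 4.240116238995508e-17, 4.417624796918932e-17]
0 [ 0.05  0.45  1.5  -0.    1.19  0.09]
0.6 [ 0.05  0.28  1.5  -0.    1.36  0.1 ]
1.2 [ 0.07  0.04  1.63 -0.    1.47  0.11]
1.85 [ 0.1  -0.24  1.88 -0.    1.51  0.15]
open 16.19701891308472 29.599655270576477 6.825
0.16 [-5.8  0.1  0.5]
0.31 [-5.8  0.1 -1.5]
0.46 [-6.2  0.6 -2.6]
0.62 [-7.2 -0.9 -3.8]
0.78 [-7.7  1.3 -6.5]
0.93 [ -8.8   1.2 -10.8]
1.08 [ -7.2   0.8 -13.7]
1.24 [ -8.2   1.  -16.2]
1.4 [ -4.7   0.6 -21.2]
1.55 [ -2.8   0.2 -20.6]
1.7 [ -1.6  -1.  -14.9]
1.86 [ 0.  -3.3 -7.1]
16.264677594465287
```

```bash
python3 - <<'E'
from h import *
set_gripper(.6)
p=np.array(status.current_tcp_pos()); manip.move_linear((p+[0,0,.08]).tolist(),rate=.2)
o=best(np.r_[PK,.30],YW)
for z in (.30,.0465): print(z,np.round(kin.solve_ik(np.r_[PK,z].tolist(),o),3))
manip.move_ptp(np.r_[PK,.30].tolist(),o)
set_gripper(1)
for n in ("wrist","side","scene"):
    c=optics.capture(n); cv2.imwrite(f"pics/{n}2.png",c["image"]); np.savez(f"{n}2.npz",**c)
c=dict(np.load("wrist2.npz"));R=cv2.Rodrigues(c["rvec"])[0];print('cam',-R.T@c["tvec"].ravel(),R,c["K"][0])
# arm profile from side0 (TCP .575,0,.258)
P=np.concatenate([cloud(dict(np.load(f"{n}0.npz"))).reshape(-1,3) for n in("scene","side")])
P=P[(abs(P[:,1])<.13)&(P[:,2]>.1)]
for x in np.arange(.25,.72,.04):
    q=P[abs(P[:,0]-x)<.01]; 
    if len(q): print(round(x,2),'zmin %.3f zmax %.3f y %.3f %.3f'%(q[:,2].min(),q[:,2].max(),q[:,1].min(),q[:,1].max()))
print(status.current_t())
E
```

```text
0.3 [ 0.136  0.15   1.556  0.     1.435 -1.394]
0.0465 [ 0.136  0.458  1.73   0.     0.954 -1.394]
cam [0.46476804 0.19675415 0.42702462] [[ 4.10232632e-02  9.99158041e-01  5.48329731e-04]
 [ 9.53620273e-01 -3.93173590e-02  2.98433444e-01]
 [ 2.98203734e-01 -1.17198154e-02 -9.54430290e-01]] [276.18913174   0.         321.10457782]
0.25 zmin 0.621 zmax 0.685 y 0.097 0.130
0.29 zmin 0.599 zmax 0.692 y 0.090 0.126
0.33 zmin 0.580 zmax 0.687 y 0.002 0.116
0.37 zmin 0.558 zmax 0.669 y -0.007 0.105
0.41 zmin 0.539 zmax 0.649 y -0.025 0.100
0.45 zmin 0.532 zmax 0.631 y -0.036 0.093
0.49 zmin 0.304 zmax 0.620 y -0.044 0.083
0.53 zmin 0.238 zmax 0.614 y -0.053 0.075
0.57 zmin 0.315 zmax 0.605 y -0.060 0.072
0.61 zmin 0.241 zmax 0.596 y -0.065 0.064
0.65 zmin 0.301 zmax 0.349 y -0.035 0.038
14.7667
```

View pics/wrist2.png

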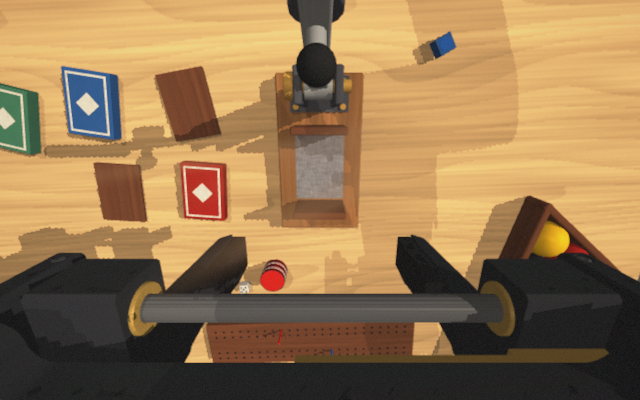

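View pics/side2.png

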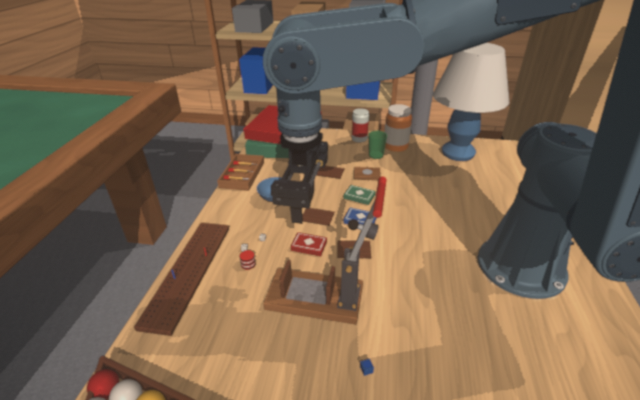

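The wrist view shows the pocket at (320,165), with the empty floor clear and the lever back. The side view confirms the lever is leaning back. The wrist camera sits on the tool's −x side, so I'll place with the half-turned yaw to keep it off the lever. Next I'll measure the pocket from the turned pose and start with the red deck.

```bash
cat >> h.py <<'E'
TY=YW+np.pi; HOV=.20
SZ=dict(red=(90,64,.018),blue=(90,64,.018),green=(90,64,.018),div=(94,68,.006),board=(94,68,.014))
def wrap(a): return (a+np.pi)%(2*np.pi)-np.pi
def near(l,p,w,h,tol=12):
    l=[o for o in l if abs(o[2]-w)<tol and abs(o[3]-h)<tol]
    return min(l,key=lambda o:np.hypot(o[0]-p[0],o[1]-p[1])) if l else None
def coarse(kind,guess):
    r=[]
    for n in ("scene","side"):
        c=optics.capture(n); w,h,z=SZ[kind]
        o=near(comps(c,masks(c["image"])[kind],z,40,.003 if kind=="div" else .006),guess,w,h)
        print(n,kind,o)
        if o: r.append(o)
    return r[0][:2] if len(r)==1 else tuple(np.mean([x[:2] for x in r],0))
def fine(kind,guess,z0=0.):
    c=optics.capture("wrist"); w,h,z=SZ[kind]
    l=comps(c,masks(c["image"])[kind],z+z0,100,.004 if kind=="div" else .007)
    o=near(l,guess,w,h)
    if o is None: cv2.imwrite("pics/fail.png",c["image"]); print(l); raise SystemExit(f"no {kind}")
    return o
def pick(kind,guess):
    g=coarse(kind,guess); print('coarse',g)
    manip.move_ptp([g[0],g[1],HOV],down(TY).tolist()); set_gripper(1)
    o=fine(kind,g)
    yaw=TY+wrap(2*(o[4]-YW))/2
    manip.move_ptp([o[0],o[1],HOV],down(yaw).tolist())
    o=fine(kind,o); yaw=TY+wrap(2*(o[4]-YW))/2; print('fine',o)
    d=down(yaw).tolist()
    manip.move_linear([o[0],o[1],.06],d,rate=.3)
    print('bump',manip.move_linear([o[0],o[1],.021],rate=.1,contact_N=8))
    set_gripper(0); print('grip',round(status.current_opening()*88,1),round(status.current_gripper_force(),1))
    manip.move_linear([o[0],o[1],.23],rate=.3)
    print('held',round(status.current_opening()*88,1))
def place(bottom,pm):
    d=down(TY).tolist()
    manip.move_linear([pm[0],pm[1],.25],d,rate=.3)
    print('held',round(status.current_opening()*88,1))
    zt=.025+bottom+.021
    manip.move_linear([pm[0],pm[1],zt+.03],rate=.2)
    hit=manip.move_linear([pm[0],pm[1],zt-.001],rate=.04,contact_N=4)
    print('placed hit',hit,'dz mm',round(1e3*(status.current_tcp_pos()[2]-zt),2),np.round(status.current_force(),1))
def release(pm):
    set_gripper(1); manip.move_linear([pm[0],pm[1],.27],rate=.3)
def check(kind,bottom,pm):
    o=fine(kind,pm,.025+bottom); e=(Ro.from_euler('z',-YW).apply([o[0]-pm[0],o[1]-pm[1],0])*1e3).round(1)
    print('check mm along/cross',e[:2],'dyaw',round(wrap(2*(o[4]-YW))/2,3),o,'t',round(status.current_t(),1))
E
python3 - <<'E'
from h import *
manip.move_ptp([*PK,.25],down(TY).tolist()); print(np.round(status.current_q(),2))
c=optics.capture("wrist"); cv2.imwrite("pics/w3.png",c["image"]); P=cloud(c)
np.savez("w3.npz",**c)
reg=(abs(P[...,0]-PK[0])<.14)&(abs(P[...,1]-PK[1])<.09)
print(comps(c,reg,.085,30,.006)); print(comps(c,reg,.025,30,.005))
print(coarse("red",(.577,.008)),coarse("div",(.45,.004)))
c=optics.capture("scene");P=cloud(c);g=masks(c["image"])["green"]&(P[...,2]>.03)&(P[...,1]<-.4)&(abs(P[...,0]-.45)<.2);q=P[g];print('tumbler',np.median(q,0),q.min(0),q.max(0))
E
```

```text
[ 0.14  0.19  1.61  0.    1.34 -1.39]
[(0.5938, 0.1894, 68, 11, np.float64(1.53), 319, 233), (0.4853, 0.1936, 68, 9, np.float64(1.53), 319, 136)]
[(0.5254, 0.1922, 223, 119, np.float64(-0.038), 319, 153)]
scene red (0.5781, 0.0103, 88, 66, np.float64(-0.113), 335, 242)
side red (0.5717, 0.0155, 85, 66, np.float64(-0.136), 308, 243)
scene div (0.4506, 0.0055, 92, 65, np.float64(0.106), 366, 218)
side div None
(np.float64(0.5749), np.float64(0.0129)) (0.4506, 0.0055)
tumbler [ 0.42262334 -0.52986306  0.06987434] [ 0.37991127 -0.57749191  0.031442  ] [ 0.64955838 -0.47907704  0.09534202]
```

View pics/w3.png

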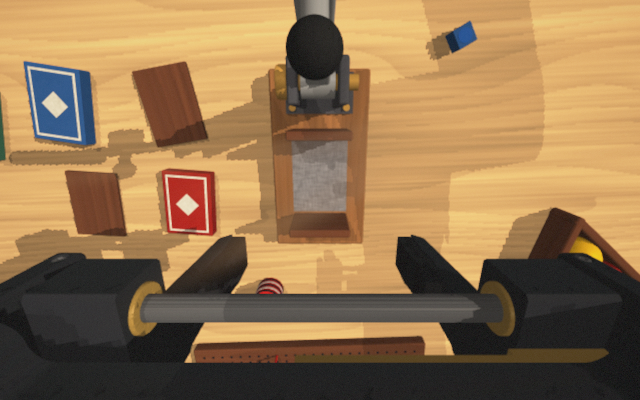

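The wrist view shows the same orientation as before (pocket at 320,175, lever toward the top), so `best` had already turned it. The other half-turn is plain `YW`. Switching and picking red.

```bash
sed -i 's/^TY=YW+np.pi/TY=YW/' h.py; python3 - <<'E'
from h import *
manip.move_ptp([*PK,.27],down(TY).tolist()); print(np.round(status.current_q(),2))
pm=None
c=optics.capture("wrist"); cv2.imwrite("pics/w4.png",c["image"]); P=cloud(c)
reg=(abs(P[...,0]-PK[0])<.14)&(abs(P[...,1]-PK[1])<.09)
print(comps(c,reg,.085,30,.006)); print(comps(c,reg,.025,30,.005))
pick("red",(.577,.012))
print(status.current_t())
E
```

```text
[0.14 0.17 1.59 0.   1.38 1.75]
[(0.4865, 0.1925, 69, 12, np.float64(1.53), 324, 226), (0.5951, 0.1884, 69, 10, np.float64(1.53), 324, 135)]
[(0.4335, 0.1938, 38, 30, np.float64(-0.04), 324, 243), (0.5257, 0.1911, 223, 119, np.float64(-0.038), 323, 175)]
scene red (0.5782, 0.0109, 88, 67, np.float64(-0.117), 335, 242)
side red (0.5715, 0.0155, 85, 66, np.float64(-0.141), 308, 243)
coarse (np.float64(0.5748500000000001), np.float64(0.0132))
[(0.5413, -0.0049, 67, 34, np.float64(-0.888), 330, 199), (0.5758, 0.0387, 59, 4, np.float64(-0.119), 300, 182), (0.5739, 0.0094, 73, 47, np.float64(-0.117), 328, 182)]no red
```

View pics/w4.png

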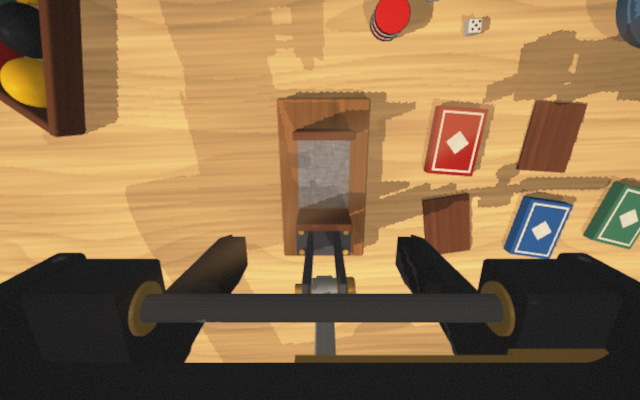

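Wrist pocket measurements from the two half-turns agree within 1 mm: pocket at about (0.5405, 0.191). In the image the red deck (457,142) is split by its white border, so I'll widen the closing kernel.

```bash
sed -i 's/np.ones((3,3))/np.ones((9,9)) if c["K"][0,0]<300 else np.ones((3,3))/; s/(H>174))&(V>90)/(H>174))\&(V>45)/' h.py; echo 'PM=(.5408,.1908)' >> h.py
python3 - <<'E'
from h import *
pick("red",(.577,.012)); print(status.current_t())
place(0,PM); release(PM); check("red",0,PM)
E
```

```text
scene red (0.5783, 0.0107, 89, 66, np.float64(-0.117), 335, 242)
side red (0.5715, 0.0159, 85, 66, np.float64(-0.141), 308, 243)
coarse (np.float64(0.5749), np.float64(0.0133))
[(0.5692, 0.0101, 77, 62, np.float64(-0.102), 323, 184)]no red
```

```bash
sed -i 's/HOV=.20/HOV=.25/' h.py
python3 - <<'E'
from h import *
pick("red",(.577,.012)); print(status.current_t())
place(0,PM); release(PM); check("red",0,PM)
E
```

```text
scene red (0.5787, 0.0106, 89, 67, np.float64(-0.124), 335, 242)
side red (0.5718, 0.0163, 86, 66, np.float64(-0.11), 308, 243)
coarse (np.float64(0.57525), np.float64(0.01345))
[(0.5674, 0.0105, 74, 62, np.float64(-0.107), 325, 177)]no red
```

View pics/fail.png

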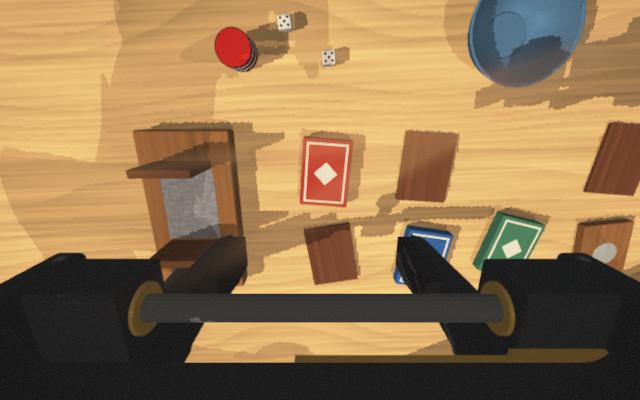

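Red is fully visible at (326,172); its far end is orange-tinted, so I'm widening the hue range.

```bash
sed -i 's/red=sat&((H<6)/red=sat\&((H<11)/' h.py
python3 - <<'E'
from h import *
i=cv2.imread("pics/fail.png");print(cv2.cvtColor(i,cv2.COLOR_BGR2HSV)[145,326],cv2.cvtColor(i,cv2.COLOR_BGR2HSV)[203,326])
pick("red",(.577,.012)); print(status.current_t())
place(0,PM); release(PM); check("red",0,PM)
E
```

```text
[ 11  99 226] [  6 151 205]
scene red (0.5776, 0.0108, 91, 68, np.float64(-0.108), 335, 242)
side red (0.5735, 0.0129, 90, 72, np.float64(-0.11), 308, 242)
coarse (np.float64(0.57555), np.float64(0.01185))
fine (0.5747, 0.0091, 89, 63, np.float64(-0.113), 321, 172)
bump False
grip 63.6 30.0
held 63.5
24.425
held 63.8
placed hit True dz mm 0.36 [-0.5 -0.8  4.9]
check mm along/cross [-4.8  0.4] dyaw 0.0 (0.536, 0.1914, 96, 64, np.float64(-0.041), 321, 174) t 28.4
```

Red is seated (contact at the expected height). Now the first divider and the blue deck.

```bash
cat >> h.py <<'E'
def do(kind,guess,bottom):
    pick(kind,guess); place(bottom,PM)
    if status.current_tcp_pos()[2]-(.046+bottom)>.003: raise SystemExit("early contact")
    release(PM); check(kind,bottom,PM)
E
python3 - <<'E'
from h import *
do("div",(.45,.004),.018)
E
```

```text
scene div (0.4489, 0.0046, 95, 66, np.float64(0.115), 367, 218)
side div None
coarse (0.4489, 0.0046)
fine (0.4477, 0.0038, 92, 68, np.float64(0.125), 250, 261)
bump False
grip 66.8 30.0
held 66.9
held 66.5
placed hit True dz mm 6.32 [-1.4  0.3  3.4]early contact
```

```bash
python3 - <<'E'
from h import *
print(status.current_tcp_pos(),status.current_force(),status.current_opening()*88,status.current_t())
a=optics.capture("scene")["image"][225:315,340:450]; b=optics.capture("side")["image"][235:325,255:365]
cv2.imwrite("pics/c5.png",np.hstack([cv2.resize(x,(400,328),interpolation=cv2.INTER_CUBIC) for x in (a,b)]))
E
```

```text
[0.54005638 0.19088791 0.07032421] [-1.40650072  0.27766071  3.35879952] 67.10788713278738 35.6333
```

View pics/c5.png

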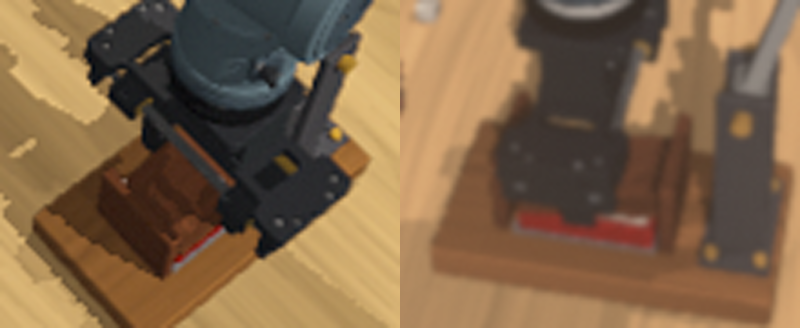

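The crops show the divider between the end boards just above the red deck. The −x reaction means its far edge is rubbing the far end board. I'll lift a little, shift 2 mm back and lower again.

```bash
python3 - <<'E'
from h import *
p=PM[0]-.002*f[0],PM[1]
manip.move_linear([p[0],p[1],.078],rate=.05); manip.pause(.1); print(np.round(status.current_force(),2))
hit=manip.move_linear([p[0],p[1],.063],rate=.03,contact_N=4)
z=status.current_tcp_pos()[2]; print(hit,'dz',(z-.064)*1e3,np.round(status.current_force(),1))
if z<.067: release(PM); check("div",.018,PM)
E
```

```text
[ 1.63 -0.43  0.88]
True dz 6.827935727020618 [2.  0.1 0.5]
```

The force now reverses sign, so the divider is between the walls and probably tilted in the grip. I'll centre it, release so it drops flat, and check.

```bash
python3 - <<'E'
from h import *
manip.move_linear([PM[0]-.001,PM[1],.072],rate=.05); manip.pause(.1); print(np.round(status.current_force(),2))
release(PM)
c=optics.capture("wrist"); P=cloud(c); cv2.imwrite("pics/w6.png",cv2.resize(c["image"][100:250,240:410],None,fx=4,fy=4))
d=(P[...,:2]-np.array(PM)); a=d@f[:2]; b=d@s[:2]
for lo in range(-40,41,20):
    m=(abs(a*1e3-lo)<8); print(lo,[round(1e3*float(np.nanmedian(P[...,2][m&(abs(b*1e3-t)<8)])),1) for t in (-25,0,25)])
print(status.current_t())
E
```

```text
[-0.44 -0.34 -0.14]
-40 [49.3, 49.2, 49.3]
-20 [49.2, 49.1, 49.1]
0 [49.2, 49.3, 49.3]
20 [347.2, 347.3, 348.1]
40 [48.8, 49.0, 48.9]
38.1667
```

View pics/w6.png

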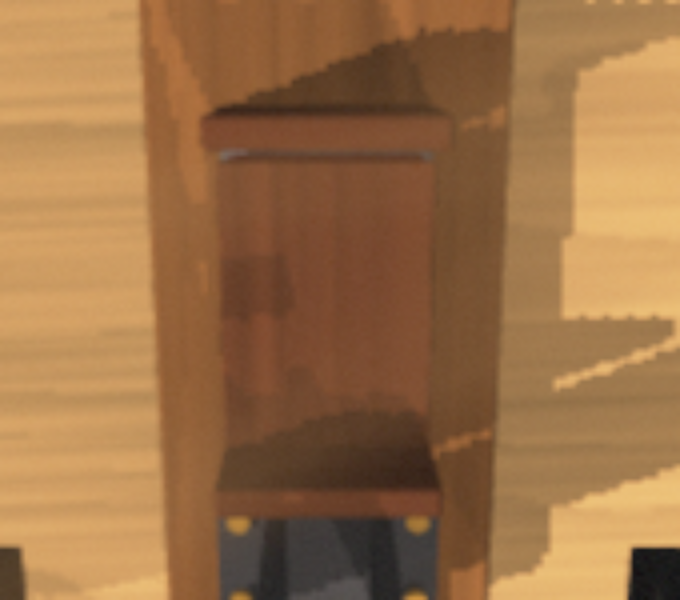

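The divider lies flat at 49 mm (25+18+6), centred between the end boards. Next is the blue deck; I'm limiting matches to within 40 mm of the guess.

```bash
sed -i 's/abs(o\[3\]-h)<tol\]/abs(o[3]-h)<tol and np.hypot(o[0]-p[0],o[1]-p[1])<.06]/' h.py
python3 - <<'E'
from h import *
do("blue",(.445,-.128),.024)
E
```

```text
scene blue (0.4457, -0.128, 86, 68, np.float64(-0.168), 337, 185)
side blue None
coarse (0.4457, -0.128)
[(0.4389, -0.106, 27, 16, np.float64(-0.2), 306, 179)]no blue
```

```bash
python3 - <<'E'
from h import *
i=cv2.cvtColor(cv2.imread("pics/fail.png"),cv2.COLOR_BGR2HSV)
for v in (150,165,180,195): print(v,[i[v,u].tolist() for u in (300,310,335,342)])
c=optics.capture("wrist");P=cloud(c);print(P[165,310],P[180,335],status.current_tcp_pos())
E
```

```text
150 [[16, 128, 213], [118, 47, 142], [18, 46, 216], [150, 6, 161]]
165 [[16, 128, 212], [111, 101, 142], [111, 98, 141], [112, 92, 144]]
180 [[109, 119, 150], [110, 110, 144], [115, 21, 155], [17, 44, 208]]
195 [[111, 57, 153], [117, 62, 143], [121, 47, 141], [118, 55, 148]]
[ 0.45785487 -0.11236507  0.01825625] [ 0.43666166 -0.14456291  0.019316  ] [ 0.44596734 -0.12744264  0.24997685]
```

Colours are washed out in the wrist view, but height separates the decks cleanly, so I'll use height only in the fine step for decks and the board.

```bash
sed -i 's/l=comps(c,masks(c\["image"\])\[kind\],z+z0,100,.*/l=comps(c,masks(c["image"])["div"] if kind=="div" else np.ones((400,640),bool),z+z0,100,.004 if kind=="div" else .006)/' h.py
python3 - <<'E'
from h import *
do("blue",(.445,-.128),.024)
E
```

```text
scene blue (0.4452, -0.1279, 87, 67, np.float64(-0.198), 337, 186)
side blue None
coarse (0.4452, -0.1279)
fine (0.4395, -0.1299, 89, 64, np.float64(-0.19), 321, 171)
bump False
grip 63.9 30.0
held 63.8
held 64.0
placed hit True dz mm 0.37 [-1.3 -1.   4.7]
check mm along/cross [-5.1 -0.7] dyaw 0.0 (0.5357, 0.1903, 97, 69, np.float64(-0.041), 322, 179) t 47.7
```

```bash
sed -i 's/>.003: raise/>.009: raise/' h.py
python3 - <<'E'
from h import *
do("div",(.575,-.126),.042)
E
```

```text
scene div (0.5799, -0.1496, 93, 67, np.float64(-0.11), 297, 208)
side div None
coarse (0.5799, -0.1496)
[(0.4596, -0.3729, 100, 52, np.float64(-0.634), 488, 253), (0.5789, -0.1345, 72, 39, np.float64(-0.842), 317, 178), (0.5459, 0.1315, 175, 5, np.float64(-0.039), 124, 199), (0.5734, -0.3899, 92, 69, np.float64(-0.116), 500, 168)]no div
```

The divider was knocked to y≈−0.15, and the wrist brightness exceeds my V limit for dividers, so I'm raising it for the wrist.

```bash
python3 - <<'E'
from h import *
c=optics.capture("wrist");i=cv2.cvtColor(c["image"],cv2.COLOR_BGR2HSV);h=cloud(c)[...,2]
for v in (130,150,172,190,203): print(v,[(i[v,u].tolist(),round(float(h[v,u])*1e3,1)) for u in (270,300,321,340)])
E
sed -i 's/l=comps(c,masks(c\["image"\])\["div"\]/H,S,V=cv2.split(cv2.cvtColor(c["image"],cv2.COLOR_BGR2HSV)); l=comps(c,(((H<14)|(H>170))\&(V<180))/; s/z+z0,100,.004 if/z+z0,100,.0045 if/' h.py
python3 - <<'E'
from h import *
do("div",(.579,-.148),.042)
E
```

```text
130 [([17, 130, 226], 0.1), ([18, 128, 229], 0.3), ([18, 126, 231], -0.0), ([18, 126, 230], 0.5)]
150 [([19, 124, 236], -0.0), ([13, 144, 156], 6.4), ([13, 144, 143], 6.0), ([12, 144, 142], 6.4)]
172 [([17, 127, 228], -0.6), ([11, 149, 128], 5.4), ([12, 151, 130], 6.0), ([13, 145, 137], 5.7)]
190 [([19, 124, 236], 1.1), ([12, 152, 126], 6.5), ([12, 145, 139], 5.3), ([13, 148, 145], 6.7)]
203 [([16, 131, 165], 0.3), ([13, 146, 138], 5.8), ([13, 147, 147], 6.4), ([12, 147, 142], 5.9)]
scene div (0.5803, -0.1495, 92, 68, np.float64(-0.103), 297, 208)
side div (0.575, -0.1473, 90, 65, np.float64(-0.11), 317, 211)
coarse (np.float64(0.57765), np.float64(-0.14839999999999998))
fine (0.5764, -0.15, 91, 67, np.float64(-0.106), 321, 169)
bump False
grip 67.3 30.0
held 67.1
held 66.9
placed hit True dz mm 0.4 [-0.5  0.9  4.7]
check mm along/cross [-4.2 -0.1] dyaw 0.0 (0.5366, 0.1909, 99, 69, np.float64(-0.041), 321, 179) t 57.0
```

```bash
python3 - <<'E'
from h import *
do("green",(.455,-.25),.048)
c=optics.capture("scene");P=cloud(c)
m=(P[...,2]>.05)&(P[...,2]<.1)&(abs(P[...,0]-.42)<.07)&(abs(P[...,1]+.53)<.07); q=P[m]; print('tumbler',q.min(0),q.max(0),np.percentile(q,97,axis=0))
E
```

```text
scene green (0.4611, -0.252, 87, 68, np.float64(-0.23), 306, 163)
side green None
coarse (0.4611, -0.252)
fine (0.4538, -0.2541, 89, 64, np.float64(-0.283), 321, 171)
bump False
grip 63.5 30.0
held 63.7
held 63.4
placed hit True dz mm 0.39 [-0.7 -0.7  5.7]
[(0.5416, 0.1902, 115, 67, np.float64(-0.04), 322, 177)]no green
```

```bash
python3 - <<'E'
from h import *
c=optics.capture("scene");P=cloud(c);M=masks(c["image"])
q=P[M["green"]&(P[...,2]>.08)&(P[...,2]<.1)&(abs(P[...,0]-.42)<.08)&(abs(P[...,1]+.53)<.08)]; print('tumbler rim',len(q),q.min(0),q.max(0))
g=coarse("board",(.44,-.39))
manip.move_ptp([g[0],g[1],HOV],down(TY).tolist()); 
c=optics.capture("wrist");P=cloud(c);cv2.imwrite("pics/w7.png",c["image"])
q=P[(P[...,2]>.08)&(P[...,2]<.1)&(abs(P[...,0]-.42)<.09)&(abs(P[...,1]+.53)<.09)]; print('wrist rim',len(q),q.min(0) if len(q) else 0,q.max(0) if len(q) else 0)
print(fine("board",g),status.current_t())
E
```

```text
tumbler rim 131 [ 0.38322403 -0.57750815  0.080062  ] [ 0.45178203 -0.50197741  0.09527843]
scene board (0.4396, -0.3903, 100, 74, np.float64(0.076), 282, 136)
side board (0.4388, -0.389, 91, 78, np.float64(0.065), 366, 171)
wrist rim 1930 [ 0.33194608 -0.6198986   0.08001019] [ 0.44912167 -0.50396757  0.09996374]
(0.4379, -0.394, 94, 68, np.float64(0.078), 325, 172) 68.9417
```

View pics/w7.png

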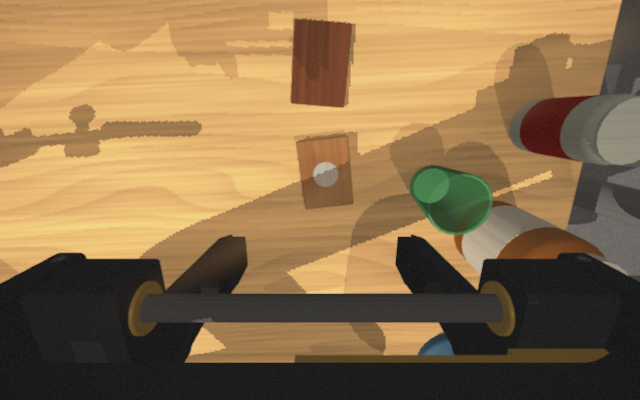

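The wrist view shows the board plate-up at (325,172) and the tumbler at (450,195). The rim's near edge at y=−0.503 leaves about 15 mm to the gripper body, so I'll go ahead.

```bash
python3 - <<'E'
from h import *
do("board",(.4385,-.392),.066)
for n in("scene","side"):
    c=optics.capture(n)["image"]; cv2.imwrite(f"pics/{n}8.png",c)
a=cv2.imread("pics/scene8.png")[205:325,335:455]; b=cv2.imread("pics/side8.png")[215:325,260:370]
cv2.imwrite("pics/c8.png",np.hstack([cv2.resize(x,(400,400),interpolation=cv2.INTER_CUBIC) for x in (a,b)]))
E
```

```text
scene board None
side board None
  return _methods._mean(a, axis=axis, dtype=dtype,
  ret = ret.dtype.type(ret / rcount)
Traceback (most recent call last):
  File "h.py", line 99, in do
    pick(kind,guess); place(bottom,PM)
    ~~~~^^^^^^^^^^^^
  File "h.py", line 72, in pick
    g=coarse(kind,guess); print('coarse',g)
  File "h.py", line 64, in coarse
    return r[0][:2] if len(r)==1 else tuple(np.mean([x[:2] for x in r],0))
                                      ~~~~~^^^^^^^^^^^^^^^^^^^^^^^^^^^^^^^
TypeError: 'numpy.float64' object is not iterable
```

The gripper hides the board from the fixed cameras here, so coarse detection will fall back to the guess. The wrist measurement decides anyway.

```bash
sed -i 's/    return r\[0\]\[:2\] if/    if not r: return tuple(guess)\n    return r[0][:2] if/' h.py
python3 - <<'E'
from h import *
try: do("board",(.4379,-.394),.066)
except SystemExit as e: print(e)
for n in("scene","side"):
    c=optics.capture(n)["image"]; cv2.imwrite(f"pics/{n}8.png",c)
a=cv2.imread("pics/scene8.png")[205:325,335:455]; b=cv2.imread("pics/side8.png")[215:325,260:370]
cv2.imwrite("pics/c8.png",np.hstack([cv2.resize(x,(400,400),interpolation=cv2.INTER_CUBIC) for x in (a,b)]))
E
```

```text
scene board (0.4439, -0.3907, 101, 73, np.float64(0.076), 282, 135)
side board None
coarse (0.4439, -0.3907)
fine (0.4379, -0.394, 94, 68, np.float64(0.076), 321, 171)
bump False
grip 67.7 30.0
held 67.5
held 67.5
placed hit True dz mm 0.39 [-0.8 -0.2  4.8]
check mm along/cross [-0.5  0.3] dyaw 0.0 (0.5403, 0.1911, 92, 68, np.float64(-0.041), 321, 182) t 77.3
```

View pics/c8.png

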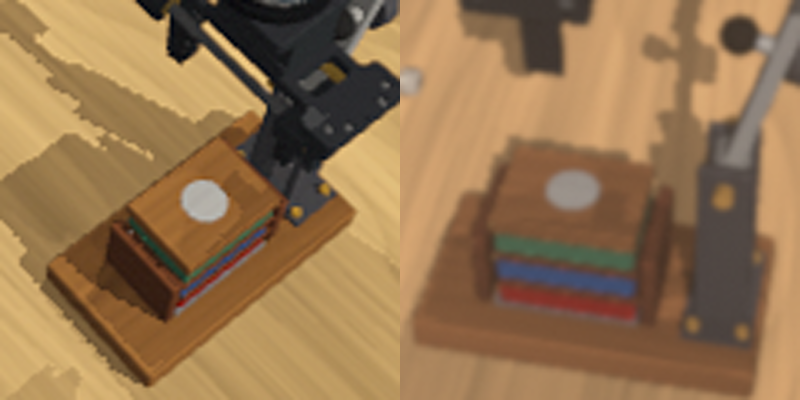

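The crops show the finished stack: red, divider, blue, divider, green, then the board with its plate up, squared between the end boards, and the lever still back. Now I'll swing the lever down.

```bash
sed -i 's/^PK=np.array(.*\]); /PK=np.array([.5403,.1912]); /' h.py; python3 - <<'E'
from h import *
off=-.04; o=best(hpos(0,off),YW+np.pi/2); th0=1.86
set_gripper(.6)
manip.move_linear([*PK,.42],rate=.3)
p=hpos(th0,off); manip.move_ptp([p[0],p[1],.43],o)
c=optics.capture("side"); P=cloud(c); M=masks(c["image"])["red"]
h=P[M&(abs(P[...,0]-.38)<.08)&(abs(P[...,1]-.2)<.09)&(P[...,2]>.2)&(P[...,2]<.4)]; print('handle',len(h),np.median(h,0) if len(h) else 0,'exp',p)
print('bump',manip.move_linear(p.tolist(),rate=.15,contact_N=8), status.current_tcp_pos()[2]-p[2])
set_gripper(0); print('grip',status.current_opening()*88)
for th in np.r_[np.linspace(th0,.05,13)[1:],0,-.02,-.045,-.07]:
    manip.move_linear(hpos(th,off).tolist(),rate=.15 if th>.06 else .05)
    t=np.array(status.current_tcp_pos()); print(round(th,3),np.round(status.current_force(),1),'dz mm',round(1e3*(t[2]-hpos(th,off)[2]),1))
print(status.current_t())
E
```

```text
handle 335 [0.3887644  0.21485898 0.336715  ] exp [0.38460411 0.15755347 0.32710954]
bump False 0.0008372405781100767
grip 16.155477335294073
1.709 [ 2.9 -0.4 -6.8] dz mm -0.9
1.558 [  1.7   0.1 -12.6] dz mm -1.4
1.408 [ -0.6   0.3 -14.2] dz mm -1.2
1.257 [ -0.6  -0.1 -12.8] dz mm -0.4
1.106 [ -1.3   0.3 -10.2] dz mm 0.4
0.955 [-1.5  0.5 -8.3] dz mm 0.7
0.804 [-1.  -1.  -6.3] dz mm 0.7
0.653 [-2.8 -0.3 -6.8] dz mm 0.5
0.502 [-3.3 -0.1 -6.1] dz mm 0.4
0.352 [-3.6 -0.8 -6. ] dz mm 0.4
0.201 [-4.4 -1.2 -6. ] dz mm 0.7
0.05 [-6.3 -1.1  1.7] dz mm 1.7
0.0 [-2.7 -0.1  0.2] dz mm 1.0
-0.02 [-1.8  0.7  0.1] dz mm 0.9
-0.045 [2.6 0.3 0.2] dz mm 0.4
-0.07 [ 5.4  0.5 -0.8] dz mm 0.1
87.2583
```

```bash
python3 - <<'E'
from h import *
set_gripper(.6); p=np.array(status.current_tcp_pos()); manip.move_linear((p+[0,0,.15]).tolist(),rate=.25)
q=np.array(status.current_q()); q[0]-=.9; manip.goto_joints(q)
for n in("scene","side"):
    c=optics.capture(n); np.savez(f"{n}9.npz",**c); cv2.imwrite(f"pics/{n}9.png",c["image"]); P=cloud(c)
    d=P-HG; a=d@f; b=d@s
    for nm,aa in(("arm",[.03,.05,.07,.13,.15,.165]),("bar",[.19])):
        w=.012 if nm=="arm" else .05
        print(n,nm,[round(1e3*float(np.nanpercentile(d[...,2][(abs(a-x)<.006)&(abs(b)<w)&(d[...,2]>-.04)&(d[...,2]<.05)],80)),1) for x in aa])
a=cv2.imread("pics/scene9.png")[205:325,335:455]; b=cv2.imread("pics/side9.png")[215:325,250:370]
cv2.imwrite("pics/c9.png",np.hstack([cv2.resize(x,(400,400),interpolation=cv2.INTER_CUBIC) for x in (a,b)]))
print(status.current_t())
E
```

```text
scene arm [6.5, 7.6, 6.3, 3.7, 3.7, 3.0]
scene bar [3.9]
side arm [7.0, 5.8, 4.6, 2.5, 2.3, 2.1]
side bar [4.0]
90.8333
```

View pics/c9.png

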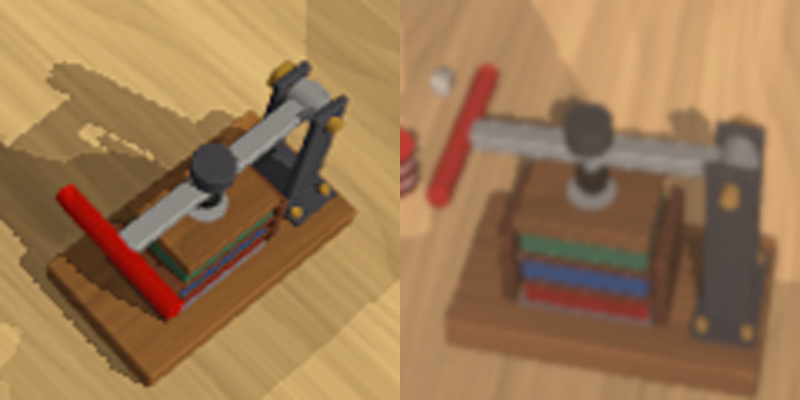

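The lever is down on the plate, but the slope gives θ≈−0.035 (the bar slipped in the grip), so it is only lightly pressed. I'll press the bar down with closed fingers in small steps.

```bash
python3 - <<'E'
from h import *
off=-.035; o=best(hpos(0,off),YW+np.pi/2); set_gripper(0)
p=hpos(-.04,off); manip.move_ptp([p[0],p[1],.25],o); manip.move_linear([p[0],p[1],.18],rate=.2)
manip.pause(.2); f0=np.array(status.current_force())
for th in np.arange(.0,-.0751,-.01):
    z=.145+.19*np.sin(th)+.009+.019
    manip.move_linear([p[0],p[1],z],rate=.04); manip.pause(.1)
    F=np.array(status.current_force())-f0; print(round(th,3),np.round(F,1),'dz',round(1e3*(status.current_tcp_pos()[2]-z),1))
    if F[2]>14: break
manip.move_linear([p[0],p[1],.25],rate=.2)
q=np.array(status.current_q()); q[0]-=.9; manip.goto_joints(q); manip.pause(.3)
for n in("scene","side"):
    P=cloud(optics.capture(n)); d=P-HG; a=d@f; b=d@s
    print(n,[round(1e3*float(np.nanpercentile(d[...,2][(abs(a-x)<.006)&(abs(b)<w)&(d[...,2]>-.04)&(d[...,2]<.05)],80)),1) for x,w in((.03,.012),(.05,.012),(.07,.012),(.13,.012),(.15,.012),(.165,.012),(.19,.05))])
print(status.current_t())
E
```

```text
0.0 [ 0.2 -1.1  0.1] dz -0.1
-0.01 [-0.1  0.3 -0.2] dz -0.0
-0.02 [ 0.2 -0.1 -0.5] dz -0.1
-0.03 [-0.5 -1.   0.5] dz -0.0
-0.04 [ 1.  -0.1  0.3] dz 0.2
-0.05 [ 1.7 -0.2  1.4] dz 0.1
-0.06 [ 1.1 -0.2  2.3] dz 0.0
-0.07 [ 2.  -0.   3.1] dz 0.0
scene [6.7, 4.2, 3.4, -1.4, -2.6, -3.9, -2.6]
side [5.6, 4.2, 2.2, -2.1, -2.2, -4.2, -3.0]
100.3333
```

```bash
python3 - <<'E'
from h import *
for n in("scene","side"):
    c=optics.capture(n);P=cloud(c);reg=(abs(P[...,0]-PK[0])<.08)&(abs(P[...,1]-PK[1])<.06)
    c0=dict(np.load(f"{n}9.npz"))
    print(n,comps(c,reg,.105,40,.006),comps(c0,reg,.105,40,.006))
    print([o for o in comps(c,masks(c["image"])["div"],.006,40,.003) if abs(o[2]-94)<12 and abs(o[3]-68)<12])
print(workorder.close_job())
E
```

```text
scene [(0.5434, 0.2094, 96, 35, np.float64(-0.023), 400, 270), (0.5561, 0.1634, 66, 13, np.float64(-0.017), 382, 260)] [(0.5435, 0.2085, 96, 36, np.float64(-0.031), 400, 269), (0.557, 0.1629, 67, 12, np.float64(-0.043), 383, 261)]
[(0.5772, -0.3903, 91, 67, np.float64(-0.109), 249, 158)]
side [(0.5403, 0.1995, 95, 65, np.float64(-0.048), 306, 270)] [(0.5403, 0.1984, 95, 66, np.float64(-0.034), 306, 269)]
[(0.5716, -0.3876, 87, 64, np.float64(-0.102), 329, 171)]
the job is handed in; nothing more can be done
None
```

I handed the job in at about 100 s of the 210 s limit, but the system returned no verdict. The red, blue and green decks (no yellow deck was present) lie squared in the press with two dividers between them and the board plate up on top. The lever is down about 0.05 rad past first touch, and the spare divider is still out on the counter.

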